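# Push the spare plaster carton into its packed row, up to the stop tab

## Robot

A 7-joint arm with a two-finger parallel gripper is mounted at the origin on a cart in front of the work surface, level with it; the furniture and walls round the work are solid. World frame = base frame: x ahead of the robot, y to its left, z up, the work surface at z = 0. Lengths are in m, angles in rad, forces in N, time in s.
With the tool pointing down it reaches from about 0.35 to 0.9 m from the base axis. Payload 8.1 kg.
Tool frame: the origin (TCP) lies at the very end of the fingers, on their centre line; the grasp point (between the pads) lies 19 mm behind it; z points along the fingers, y is the line along which they close (so a half turn about z gives the same grasp; the last joint's range is limited). The gripper opens to 85 mm and grips with 20 to 120 N. Pads are 22 mm wide; open, the fingers measure 114 mm over their backs; the gripper's body (76 mm by 85 mm) begins 54 mm behind the grasp point. The pads swing forward as they close: fully open they stand 13 mm farther back than shut.
Start: joints at [1.067, 0.434, 0.025, 1.573, -0.012, 1.134, -0.075], TCP at [0.244, -0.575, 0.198] pointing down, gripper open.
Joint ranges: [-2.62, 2.62], [-0.44, 2.09], [-1.27, 1.32], [0.08, 2.57], [-1.32, 4.46], [0.12, 2], [-2.74, 2.74]. Speed limits (rad/s): [2.22, 2.22, 3.01, 3.01, 3.14, 3.14, 3.14].

## Interface

Orientations are given as [roll, pitch, yaw] about the fixed x, y, z axes, in that order (R = Rz(yaw) Ry(pitch) Rx(roll)).
In Python, from cell import telemetry, capture, workorder gives the robot as it stands. The module is installed in compiled form; this text tells all that it offers.
- The arm moves only by the tool move_arm, never from a script. Its arguments are lists of equal length, an entry for each row: "translation": the shift along the tool's x, y, z in units of 40 mm (1.0 is 40 mm), a list of three; "yaw": the turn about the tool's z in degrees; "gripper": the opening, from -1 (shut) to 1 (fully open), so that 0 is half open. A call has 1 to 8 rows; each row is the pose to reach, as a shift and turn from the pose commanded when the call began, along the tool's axes at that moment; what a row does not reach only later rows make up. A row lasts 1/10 s, in which the tool goes at most 50 mm and 8.59 degrees, less where a joint would pass 70% of its speed; a pose out of reach is approached as far as the arm can. A call with a gripper value outside its range is refused whole. The fingers move at their own pace and stop on an object; "squeeze" is the grip in N (left out, the last holds). Time passes only in rows, so rows that repeat a pose let the fingers close. It gives the time, the measured TCP pose, the force, the opening and the grip force at its end, in the units of the state.
- telemetry.sense(): the state, without advancing time (a new reading comes with each control period).
- capture(name): name is "scene" or "top" or "wrist"; returns a dict with "pixels" (400x640x3 uint8, red, green, blue), "fovy" (degrees; the focal length in pixels is half the picture's height over the tangent of half this angle, whatever the lens; pixels are square), "cx", "cy" (the principal point, pixels), "k1" (the pictures are not rectified: a ray, as slopes to the right and down, at radius r is drawn at 1 + k1 r^2 times it, then the intrinsics apply), "world_from_camera" (4x4, takes a point from camera to world coordinates); the wrist camera has in their place "mount" (4x4, takes a point from camera to tool coordinates, whose origin is the TCP and whose axes are the flange's). Camera axes: x right, y up, looking along -z (the intrinsics and any distortion apply to the point x, -y, -z); pixel columns grow to the right and rows downward; lengths in m; the calibration is good to about 2 mm. A picture is of the moment at which its call begins: read the wrist's pose just before it. There is no depth.
- workorder.finish_job(): hands the job in; it is judged then, once.
The state is a dict: "time_s": time; "qpos": joint angles; "joint_velocities": joint speeds; "joint_torque": joint torques, N m; "tool_pos": TCP position; "tcp_rot": TCP orientation; "wrist_force": force on the tool from outside, world axes, zero at the start; "wrist_torque": the same for the moment, N m; "width": finger opening in m; "gripper_force": force on a finger pad.
Only numpy, scipy, OpenCV 4.12 (cv2) and the standard library are available. Lean on these libraries where they do the work, as an engineer would, in place of code of your own. Each camera call takes 0.05 s, during which the arm holds its last target. There are 200 camera calls.

## Task

Take the plaster carton that stands alone on the worktop and put it, upright and long side leading, into the narrow gap in the middle of the row of like cartons in the open-fronted rack, gently spreading its neighbours (the loose bookend gives way) and tipping none. Push it in until you feel the stiff stop tab at the back of its place and the tab has just given way by about 3 mm, no further, and leave it standing there.

Things in the scene. Friction and masses are not known exactly. Their poses are not given: they have to be found in the camera images.
- carton: the loose plaster carton, 24.5 x 95 x 60 mm (x thin, y long, z high), 0.1 kg, standing alone upright on the worktop at the right of and nearer than the rack; same look as the cartons in the row; origin at the centre of its underside, z up. Front and back ends are alike
- rack: fixed white metal rack, open at top and front: base plate 120 (x) x 180 (y) x 4 mm, no lip, upper face at z 4 mm. Origin under it on the worktop; x points into the rack (front to back), y to the left along the row. Fixed end wall, 56 mm high, inner face at y = +76 mm; back rail, 44 mm high, front face at x = +49 mm. Pushed home, the new carton stands up to 25 mm proud of the others
- bookend (a joint): bookend at the right end of the row, an upright plate 92 x 4 x 52 mm parallel to the end wall that slides along the row and stays where it is left; 0 = its inner face at rack y = -40 mm, grows as it is pushed to the right (-y), up to 0.045 m; friction about 2 N
- row_front (a point): point on the rack in the plane of the cartons' front ends (rack x = -47.5 mm), at rack y = 0, 34 mm over the worktop; axes as the rack's
- row_1: leftmost carton of the row, next to the end wall; all row cartons are loose, 24.5 x 95 x 60 mm, about 0.1 kg, and stand on the base plate with the long side along the rack's x, their back ends against or within 3 mm of the back rail; origin at the centre of the underside, own x axis = thin side, pointing right along the row (rack -y), y long, z up
- row_2: second carton, left neighbour of the gap; described as row_1
- row_3: third carton, right neighbour of the gap; described as row_1. The gap between row_2 and row_3 is 10 to 15 mm wide, narrower than the carton; row_3, row_4 and the bookend slide to the right when pushed sideways from within the gap with 2 to 8 N
- row_4: rightmost carton, next to the bookend (with 3 to 14 mm of free space before it); described as row_1
- stop_tab (a joint): slim upright steel blade, 5 mm wide, 40 mm high, at rack y = 20 mm in the gap; the carton's end bears on it. Value: how far it has been pushed back (m, 0 at the start, up to 0.009). Its front face stands anywhere from rack x = 24 to 40 mm, differs each time, is not measured. Gives way only above 8 N and stays where pushed; sliding the carton takes 1 to 5 N before that
There are look-alikes about, which are no part of the job. What is shaped like the row_1 but red is not meant.

How it is judged:
On the way:
1. the carton stands part-way in the row: at least 25 mm of its length is in between row_2 and row_3, in line with the row within 0.15 rad (x of carton in the frame of row_front above -0.0225 m and height (world z) of carton below 0.015 m and angle between the x axis of carton and the y axis of rack, either way round below 0.15 rad and x of carton in the frame of row_2 above 0.02 m and x of carton in the frame of row_3 below -0.02 m), for 0.2 s.
At the end, for the whole second after the job is handed in: Carton released, upright, at rest on the base between row_2 and row_3 (centres 22 to 32 and 22 to 34 mm away), in line within 0.06 rad; the stop tab is pushed back by 1 to 6 mm; the row cartons are upright (tilts under 0.08 rad), their back ends within 8 mm of the back rail (angle between the x axis of carton and the y axis of rack, either way round below 0.06 rad and x of carton in the frame of row_2 between 0.022 and 0.032 m and x of carton in the frame of row_3 between -0.034 and -0.022 m and angle between each of carton, row_1, row_2, row_3, row_4's own z axis and vertical below 0.08 rad and height (world z) of carton below 0.007 m and linear speed of carton below 0.02 m/s and value of joint stop_tab between 0.001 and 0.006 m and x of carton in the frame of rack above -0.026 m and x of each of row_1, row_2, row_3, row_4 in the frame of rack above -0.0065 m); the robot touches nothing.
It fails at once if a row carton is tipped by more than 0.3 rad (angle between any of row_1, row_2, row_3, row_4's own z axis and vertical above 0.3 rad).
It fails at once if the carton is rammed against a neighbour with more than 25 N (contact force between carton and row_2 above 25 N or contact force between carton and row_3 above 25 N).
It fails at once if the robot presses a row carton with more than 25 N (contact force between any of row_2, row_3 and the arm above 25 N or contact force between any of row_2, row_3 and the fingers above 25 N).
It also fails if it takes over 67 s, if anything falls off the work surface, if the arm or the gripper's body presses on something with over 40 N, if the wrist force passes 120 N, or if a joint passes its speed limit or range.

## Working session

There is one attempt and no reset: what is moved stays moved. The work goes in short steps, Python scripts to look and compute and a tool call to move; the robot and the scene stay as the last step left them, time stands still between calls to the robot, and variables do not carry over. Pictures are saved under pics/ and viewed, at most 10 in all, crops included, and the job is handed in when it is done.

Besides the shell and the picture viewer there is one more tool, called as name(argument=value, ...), one argument or row to a line, values as JSON. move_arm: Moves the arm, as the interface text tells. Its arguments: {"type":"object","properties":{"translation":{"type":"array"},"yaw":{"type":"array"},"gripper":{"type":"array"},"squeeze":{"type":"number"}},"required":["translation","yaw","gripper"]}

```bash
mkdir -p pics
cat > h.py <<'E'
import numpy as np, cv2
from cell import telemetry, capture, workorder
from scipy.spatial.transform import Rotation as R
def W(c,s=None):
    if 'world_from_camera' in c: return np.array(c['world_from_camera'])
    T=np.eye(4);T[:3,:3]=R.from_euler('xyz',s['tcp_rot']).as_matrix();T[:3,3]=s['tool_pos'];return T@np.array(c['mount'])
def K(c):
    f=200/np.tan(np.radians(c['fovy'])/2);return np.array([[f,0,c['cx']],[0,f,c['cy']],[0,0,1.]]),np.array([c['k1'],0,0,0,0.])
def rays(c,px,s=None):
    k,d=K(c);p=cv2.undistortPoints(np.array(px,float).reshape(-1,1,2),k,d)[:,0]
    T=W(c,s);v=np.c_[p[:,0],-p[:,1],-np.ones(len(p))]@T[:3,:3].T;return T[:3,3],v
def onplane(c,px,z,s=None):
    o,v=rays(c,px,s);return o+v*((z-o[2])/v[:,2])[:,None]
def proj(c,P,s=None):
    T=np.linalg.inv(W(c,s));q=np.array(P,float).reshape(-1,3)@T[:3,:3].T+T[:3,3]
    k,d=K(c);return cv2.projectPoints(q*[1,-1,-1],np.zeros(3),np.zeros(3),k,d)[0][:,0]
def save(c,n): cv2.imwrite('pics/'+n,np.array(c['pixels'])[:,:,::-1])
E
python3 - <<'E'
from h import *
import pickle
s=telemetry.sense();print(s)
D={n:capture(n) for n in('scene','top','wrist')}
pickle.dump((s,D),open('d.pkl','wb'))
for n in D: save(D[n],n+'0.png'); print(n,W(D[n],s).round(3).tolist(),D[n]['fovy'],D[n]['k1'])
a=np.vstack([D['scene']['pixels'],D['top']['pixels']])[:,:,::-1]
E
```

```text
{'time_s': 0.0, 'qpos': array([ 1.06741885,  0.43523727,  0.02497099,  1.57406128, -0.01156792,
        1.13401972, -0.07510656]), 'joint_velocities': array([-0.0001819 ,  0.00162553,  0.00235605, -0.00200996,  0.00013856,
        0.00186921, -0.0005703 ]), 'joint_torque': array([-1.05454028e-04, -6.70455694e+01,  1.02504663e+00, -3.16221428e+01,
        1.55471801e-02,  1.22569976e-02, -2.39107806e-05]), 'tool_pos': array([ 0.24355527, -0.57499804,  0.19693098]), 'tcp_rot': array([-3.14002066e+00,  1.71809960e-04,  4.00717017e-01]), 'wrist_force': array([0.08048805, 0.23081611, 0.23934252]), 'wrist_torque': array([0.00141003, 0.00946212, 0.01700825]), 'gripper_force': 0.0, 'width': 0.08492544463125348}
scene [[0.724, 0.476, -0.499, 0.128], [-0.69, 0.5, -0.523, -0.346], [0.001, 0.723, 0.691, 0.655], [0.0, 0.0, 0.0, 1.0]] 52.69532487969836 -0.07568533546394271
top [[-0.008, 0.996, -0.089, 0.444], [-1.0, -0.008, 0.01, 0.113], [0.009, 0.089, 0.996, 0.977], [0.0, 0.0, 0.0, 1.0]] 53.3865416283473 -0.0538131331071981
wrist [[0.389, 0.871, 0.299, 0.319], [-0.921, 0.369, 0.123, -0.542], [-0.003, -0.324, 0.946, 0.374], [0.0, 0.0, 0.0, 1.0]] 64.54811268877968 -0.01635589827474438
```

View pics/top0.png

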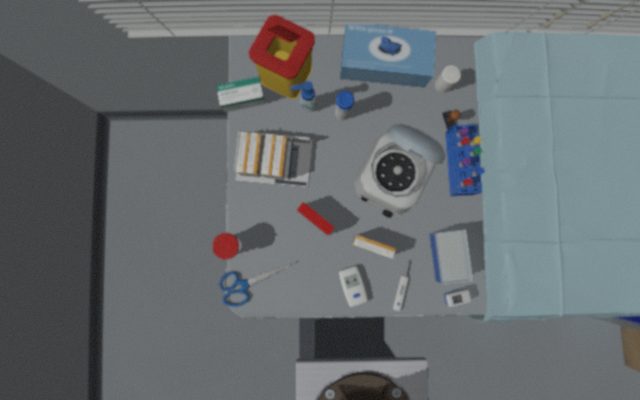

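View pics/scene0.png

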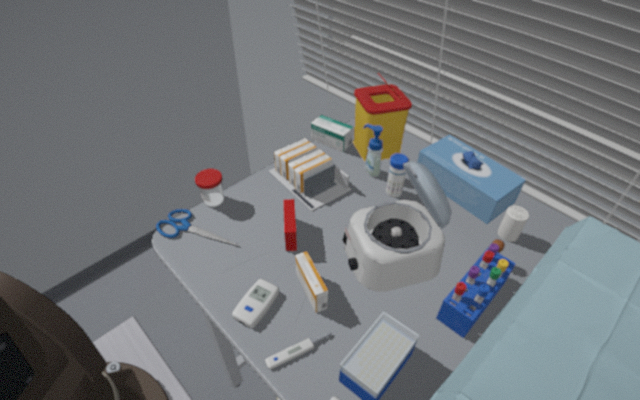

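Run:
```python
import pickle;from h import *
s,D=pickle.load(open('d.pkl','rb'))
t=cv2.resize(D['top']['pixels'][110:280,220:420],(800,680))[:,:,::-1]
w=D['wrist']['pixels'][:,:,::-1]
a=cv2.resize(D['top']['pixels'][115:265,225:405],None,fx=3,fy=3,interpolation=2)[:,:,::-1]
b=cv2.resize(D['scene']['pixels'][125:315,230:370],None,fx=2.368,fy=2.368,interpolation=2)[:,:,::-1][:450]
c=np.zeros((600,800,3),np.uint8);a=cv2.resize(a,(432,360));b=cv2.resize(b,(265,360));c[:360,:432]=a;c[:360,440:705]=b
w=cv2.resize(w,(368,230));c[365:595,:368]=w;cv2.imwrite('pics/m.png',c)
```

```text
(no output)
```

View pics/m.png

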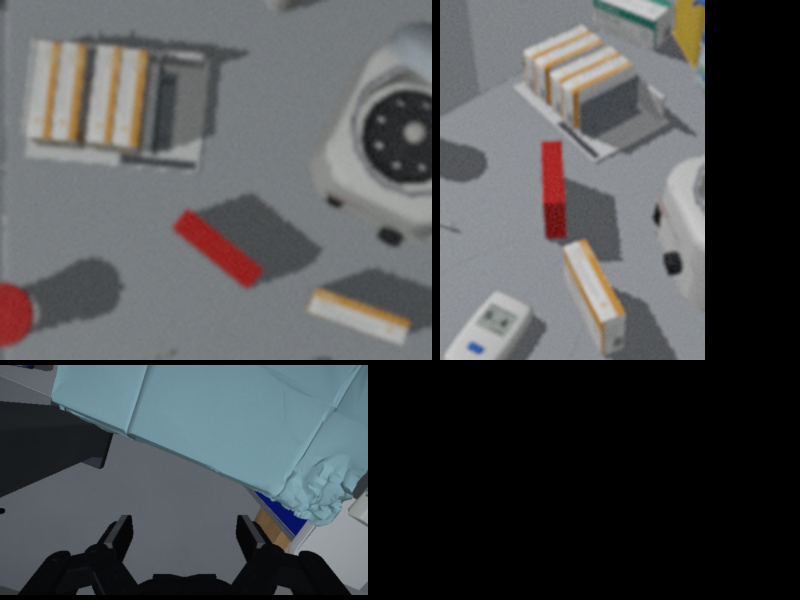

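```bash
cat >> h.py <<'E'
def tri(c1,p1,c2,p2):
    o1,v1=rays(c1,[p1]);o2,v2=rays(c2,[p2]);A=np.c_[v1[0],-v2[0]];t=np.linalg.lstsq(A,o2-o1,rcond=None)[0]
    a,b=o1+t[0]*v1[0],o2+t[1]*v2[0];return (a+b)/2,np.linalg.norm(a-b)
def plan(p,yaw,s=None):
    """shift in tool units and yaw degrees to the world pose"""
    s=s or telemetry.sense();M=R.from_euler('xyz',s['tcp_rot']).as_matrix()
    d=(np.array(p)-s['tool_pos'])@M/.04
    dy=(yaw-s['tcp_rot'][2]+np.pi)%(2*np.pi)-np.pi
    print('shift',d.round(2).tolist(),'yaw',round(-np.degrees(dy),1),'rows',max(np.linalg.norm(d)*.8,abs(np.degrees(dy))/8.59).round(1))
E
python3 - <<'E'
import pickle;from h import *
s,D=pickle.load(open('d.pkl','rb'))
print('drape',tri(D['top'],(475,40),D['scene'],(575,222)))
print('drape front',onplane(D['top'],[(484,318)],.1))
P=onplane(D['top'],[(357.5,235.8),(396.7,247.5),(393.3,258.8),(353.3,246.2)],.06);print(P.round(3),np.linalg.norm(np.diff(P,axis=0),axis=1))
c=P.mean(0);print(c)
# row top outline from crop
P=onplane(D['top'],[(225+x/2.4,115+y/2.4) for x,y in((33,40),(152,52),(144,150),(28,140))],.064);print(P.round(3),np.linalg.norm(np.diff(P,axis=0),axis=1))
for t in ((.244,-.575,.36),): plan(t,.4)
E
```

```text
drape (array([ 0.95421071, -0.31158654,  0.01695916]), np.float64(0.01359430291604556))
drape front [[ 0.26728553 -0.25900171  0.1       ]]
[[ 0.451  0.013  0.06 ]
 [ 0.423 -0.077  0.06 ]
 [ 0.397 -0.069  0.06 ]
 [ 0.427  0.023  0.06 ]] [0.09419926 0.02710034 0.0963236 ]
[ 0.42452978 -0.02765789  0.06      ]
[[0.696 0.288 0.064]
 [0.683 0.171 0.064]
 [0.587 0.179 0.064]
 [0.597 0.291 0.064]] [0.1171416  0.09691761 0.11276961]
shift [0.01, -0.0, -4.07] yaw 0.0 rows 3.3
```

move_arm(
  translation=[
    [0,0,-1.2],
    [0,0,-2.4],
    [0,0,-3.6],
    [0,0,-4],
    [0,0,-4],
  ],
  yaw=[0,0,0,0,0],
  gripper=[1,1,1,1,1],
  squeeze=80,
)

```text
time_s: 0.65
tool_pos: [0.2443, -0.5766, 0.3609]
tcp_rot: [3.136, -0.0, 0.401]
wrist_force: [-0.3, -0.5, 0.3]
width: 0.0854
gripper_force: 0.0
```

```bash
python3 -c "
from h import *
plan((.414,-.062,.34),1.283)"
```

```text
shift [8.92, -10.19, 0.47] yaw -50.6 rows 10.8
```

move_arm(
  translation=[
    [0.7,-0.8,0],
    [1.4,-1.6,0],
    [2.1,-2.4,0],
    [2.8,-3.2,0],
    [3.5,-4,0],
    [4.2,-4.8,0],
    [4.9,-5.6,0],
    [5.6,-6.4,0],
  ],
  yaw=[0,-5,-10,-15,-20,-25,-30,-36],
  gripper=[1,1,1,1,1,1,1,1],
)

```text
time_s: 1.45
tool_pos: [0.3498, -0.2503, 0.3563]
tcp_rot: [-3.139, 0.0, 1.033]
wrist_force: [1.7, 0.3, -0.1]
width: 0.0855
gripper_force: 0.0
```

```bash
python3 -c "
from h import *
plan((.414,-.062,.22),1.283)"
```

```text
shift [4.87, -1.03, 3.41] yaw -14.3 rows 4.8
```

move_arm(
  translation=[
    [1,-0.2,0.5],
    [2,-0.4,1],
    [3,-0.6,1.7],
    [4,-0.9,2.5],
    [4.87,-1.03,3.4],
    [4.87,-1.03,3.4],
    [4.87,-1.03,3.4],
  ],
  yaw=[-4,-8,-12,-14.3,-14.3,-14.3,-14.3],
  gripper=[1,1,1,1,1,1,1],
)

```text
time_s: 2.15
tool_pos: [0.414, -0.0635, 0.22]
tcp_rot: [-3.138, 0.0, 1.281]
wrist_force: [0.2, -1.0, 0.4]
width: 0.0857
gripper_force: 0.0
```

Run:
```python
from h import *
import pickle
s=telemetry.sense();c=capture('wrist');pickle.dump((s,c),open('w1.pkl','wb'));save(c,'w1.png')
print(s['tool_pos'],s['tcp_rot'],s['qpos'])
```

```text
[ 0.4139683  -0.06346275  0.21996664] [-3.13762751e+00  3.72666217e-04  1.28114590e+00] [ 0.47901552  0.11630676 -0.49244744  1.97059108  0.06154873  1.07311048
 -0.32988844]
```

View pics/w1.png

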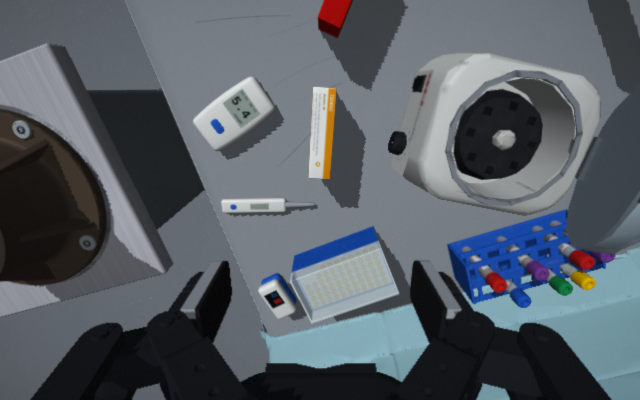

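Run:
```python
from h import *
import pickle
s,c=pickle.load(open('w1.pkl','rb'))
im=c['pixels'][75:190,295:350]; hsv=cv2.cvtColor(im,cv2.COLOR_RGB2HSV)
m=((hsv[...,2]>170)|((hsv[...,1]>120)&(hsv[...,2]>120))).astype(np.uint8)
cs=max(cv2.findContours(m,0,1)[0],key=cv2.contourArea)
b=cv2.boxPoints(cv2.minAreaRect(cs))+[295,75];print(b,cv2.contourArea(cs))
P=onplane(c,b,.06,s);print(P.round(4),np.linalg.norm(np.diff(P,axis=0),axis=1),P.mean(0))
print(proj(c,[(.414,-.0635,.22),(.414,-.0635,.06)],s))
cv2.imwrite('pics/w1c.png',cv2.resize(im[:,:,::-1],None,fx=5,fy=5,interpolation=0))
```

```text
[[307.004426   176.93362427]
 [313.05309677  86.20354176]
 [335.95132446  87.73008728]
 [329.90265274 178.46016693]] 1923.0
[[ 0.3951 -0.0644  0.06  ]
 [ 0.4291  0.0237  0.06  ]
 [ 0.4507  0.0157  0.06  ]
 [ 0.4187 -0.0732  0.06  ]] [0.09439707 0.0230512  0.09450277] [ 0.42336734 -0.02457231  0.06      ]
[[324.15610703 234.4744304 ]
 [323.31921899 171.3749145 ]]
```

View pics/w1c.png

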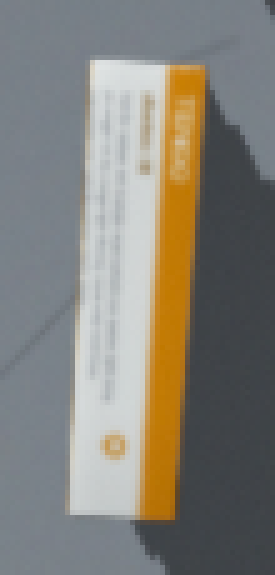

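Run:
```python
from h import *
import pickle
s,c=pickle.load(open('w1.pkl','rb'))
g=np.array([.4117,-.0569,0]);u=np.array([np.cos(1.215),np.sin(1.215),0]);n=np.array([u[1],-u[0],0])
for k in(-.057,-.035,.035,.057):
  for w in(-.011,.011): print(k,w,proj(c,[g+k*n+w*u+[0,0,z] for z in(.02,.05)],s).round().tolist())
print(onplane(c,[(318,205),(375,228),(292,268),(270,200)],.05,s).round(3))
plan((.4117,-.0569,.016),1.215)
```

```text
-0.057 -0.011 [[272.0, 165.0], [268.0, 171.0]]
-0.057 0.011 [[273.0, 147.0], [269.0, 151.0]]
-0.035 -0.011 [[290.0, 166.0], [288.0, 172.0]]
-0.035 0.011 [[291.0, 148.0], [289.0, 152.0]]
0.035 -0.011 [[348.0, 170.0], [350.0, 176.0]]
0.035 0.011 [[350.0, 152.0], [352.0, 157.0]]
0.057 -0.011 [[366.0, 171.0], [369.0, 177.0]]
0.057 0.011 [[368.0, 153.0], [372.0, 158.0]]
[[ 0.396 -0.103  0.05 ]
 [ 0.453 -0.15   0.05 ]
 [ 0.341 -0.174  0.05 ]
 [ 0.344 -0.081  0.05 ]]
shift [0.16, -0.11, 5.12] yaw 3.7 rows 4.1
```

move_arm(
  translation=[
    [0.16,-0.11,1.1],
    [0.16,-0.11,2.2],
    [0.16,-0.11,3.3],
    [0.16,-0.11,4.3],
    [0.16,-0.11,4.9],
    [0.16,-0.11,5.1],
    [0.16,-0.11,5.1],
    [0.16,-0.11,5.1],
  ],
  yaw=[3.7,3.7,3.7,3.7,3.7,3.7,3.7,3.7],
  gripper=[1,1,1,1,1,1,0.5,0],
)

```text
time_s: 3.0
tool_pos: [0.4141, -0.0575, 0.0189]
tcp_rot: [3.14, -0.0, 1.213]
wrist_force: [-0.5, 0.3, 0.8]
width: 0.0591
gripper_force: 0.0
```

move_arm(
  translation=[
    [0,0,0],
    [0,0,0],
    [0,0,0],
    [0,0,0],
    [0,0,0],
    [0,0,0],
  ],
  yaw=[0,0,0,0,0,0],
  gripper=[-0.3,-0.6,-1,-1,-1,-1],
)

```text
time_s: 3.6
tool_pos: [0.414, -0.0572, 0.019]
tcp_rot: [3.139, 0.0, 1.214]
wrist_force: [-2.3, -0.9, 14.4]
width: 0.0223
gripper_force: 78.0
```

```bash
python3 -c "
from h import *
plan((.53,.14,.24),-.06)"
```

```text
shift [5.63, 1.01, -5.52] yaw 73.0 rows 8.5
```

move_arm(
  translation=[
    [0,0,-0.8],
    [0,0,-1.8],
    [0,0,-2.8],
    [0.4,0,-3.8],
    [1.0,0.2,-4.8],
    [1.8,0.4,-5.5],
    [2.6,0.5,-5.5],
    [3.4,0.6,-5.5],
  ],
  yaw=[0,0,0,6,12,18,25,32],
  gripper=[-1,-1,-1,-1,-1,-1,-1,-1],
)

```text
time_s: 4.4
tool_pos: [0.484, 0.0632, 0.2394]
tcp_rot: [3.14, -0.002, 0.65]
wrist_force: [0.5, -1.6, -1.0]
width: 0.0217
gripper_force: 79.7
```

```bash
python3 -c "
from h import *
plan((.53,.14,.24),-.06)"
```

```text
shift [2.08, -0.83, -0.01] yaw 40.7 rows 4.7
```

move_arm(
  translation=[
    [0.4,-0.2,0],
    [0.8,-0.3,0],
    [1.2,-0.5,0],
    [1.6,-0.6,0],
    [2.0,-0.8,0],
    [2.08,-0.83,0],
    [2.08,-0.83,0],
  ],
  yaw=[8,16,24,32,40,40.7,40.7],
  gripper=[-1,-1,-1,-1,-1,-1,-1],
)

```text
time_s: 5.1
tool_pos: [0.5284, 0.1395, 0.2378]
tcp_rot: [3.141, 0.0, -0.05]
wrist_force: [0.7, -0.1, -0.6]
width: 0.0217
gripper_force: 79.7
```

Run:
```python
from h import *
import pickle
s=telemetry.sense();c=capture('wrist');pickle.dump((s,c),open('w2.pkl','wb'));save(c,'w2.png')
print(s['tool_pos'],s['tcp_rot'],s['qpos'],s['wrist_force'])
```

```text
[0.52841396 0.13950958 0.23778208] [ 3.14148720e+00  1.43661304e-04 -5.00953994e-02] [-0.03948231  0.3110489  -0.41268276  1.68032003  0.13327994  1.17821003
 -2.10656232] [ 0.73399694 -0.14131478 -0.6496611 ]
```

View pics/w2.png

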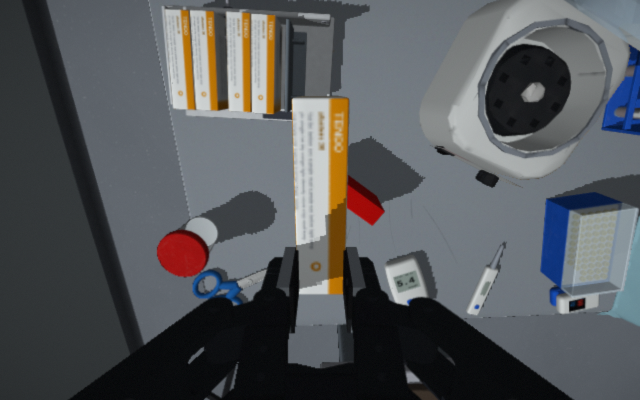

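```bash
cat > row.py <<'E'
from h import *
def row(c,s,box=None,z=.064):
    im=c['pixels'];h=cv2.cvtColor(im,cv2.COLOR_RGB2HSV)
    m=((h[...,2]>165)&(h[...,1]<40))|((h[...,1]>130)&(h[...,2]>130)&(h[...,0]>8)&(h[...,0]<28))
    m=m.astype(np.uint8)
    if box: k=np.zeros_like(m);k[box[1]:box[3],box[0]:box[2]]=1;m*=k
    m=cv2.morphologyEx(m,cv2.MORPH_CLOSE,np.ones((3,3)))
    out=[]
    for q in cv2.findContours(m,0,1)[0]:
        if cv2.contourArea(q)<800: continue
        P=onplane(c,q[:,0].astype(float),z,s)[:,:2]*1000
        r=cv2.minAreaRect(P.astype(np.float32));out.append(r)
        print('rect',np.round(r[0],1),np.round(r[1],1),round(r[2],2),cv2.boundingRect(q))
    return out,m
E
python3 - <<'E'
from row import *
import pickle
s,c=pickle.load(open('w2.pkl','rb'))
o,m=row(c,s,(150,0,285,116))
print('held');o,_=row(c,s,(288,92,352,245),.2378+.06-.019)
im=c['pixels'][0:125,150:340];v=im[60].astype(int)
print([(150+i,tuple(v[i])) for i in range(8,150,1) if i%2==0 or 60<i<82])
cv2.imwrite('pics/w2c.png',cv2.resize(im[:,:,::-1],None,fx=4,fy=4,interpolation=0))
E
```

```text
rect [639.1 238.2] [110.4 101.9] 84.07 (162, 7, 113, 109)
held
rect [573.7 138.3] [23.2 66.3] 87.23 (292, 98, 57, 147)
[(158, (np.int64(98), np.int64(104), np.int64(110))), (160, (np.int64(115), np.int64(122), np.int64(127))), (162, (np.int64(111), np.int64(118), np.int64(125))), (164, (np.int64(111), np.int64(117), np.int64(124))), (166, (np.int64(148), np.int64(155), np.int64(160))), (168, (np.int64(158), np.int64(163), np.int64(166))), (170, (np.int64(189), np.int64(193), np.int64(195))), (172, (np.int64(177), np.int64(181), np.int64(184))), (174, (np.int64(192), np.int64(196), np.int64(196))), (176, (np.int64(176), np.int64(182), np.int64(183))), (178, (np.int64(196), np.int64(200), np.int64(201))), (180, (np.int64(198), np.int64(202), np.int64(202))), (182, (np.int64(198), np.int64(199), np.int64(198))), (184, (np.int64(189), np.int64(146), np.int64(85))), (186, (np.int64(185), np.int64(116), np.int64(6))), (188, (np.int64(183), np.int64(114), np.int64(2))), (190, (np.int64(175), np.int64(110), np.int64(8))), (192, (np.int64(114), np.int64(109), np.int64(100))), (194, (np.int64(
[... 2649 characters left out ...]
, np.int64(114), np.int64(5))), (274, (np.int64(124), np.int64(92), np.int64(54))), (276, (np.int64(65), np.int64(66), np.int64(66))), (278, (np.int64(60), np.int64(62), np.int64(63))), (280, (np.int64(48), np.int64(49), np.int64(48))), (282, (np.int64(94), np.int64(97), np.int64(98))), (284, (np.int64(100), np.int64(104), np.int64(106))), (286, (np.int64(91), np.int64(100), np.int64(108))), (288, (np.int64(53), np.int64(60), np.int64(65))), (290, (np.int64(27), np.int64(29), np.int64(32))), (292, (np.int64(30), np.int64(34), np.int64(36))), (294, (np.int64(49), np.int64(53), np.int64(58))), (296, (np.int64(49), np.int64(55), np.int64(59))), (298, (np.int64(49), np.int64(54), np.int64(59)))]
```

View pics/w2c.png

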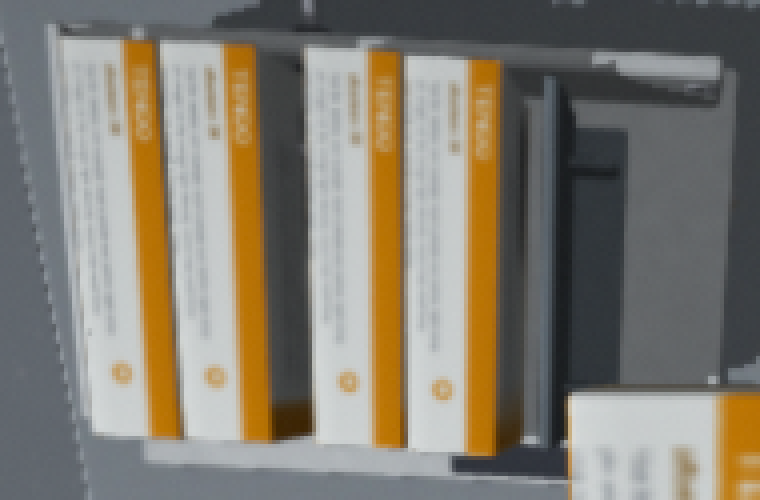

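Run:
```python
from h import *
import pickle
s,c=pickle.load(open('w2.pkl','rb'))
q=np.array([(62,38),(92,433),(255,44),(272,441),(305,47),(317,443),(500,60),(497,456)],float)/4-.4+[150,0]
P=onplane(c,q,.064,s)[:,:2]*1000;print(P.round(1))
for i in range(0,8,2): d=P[i]-P[i+1];print(np.hypot(*d).round(1),np.arctan2(d[1],d[0]).round(3))
f=P[[1,3,5,7]];d=np.polyfit(f[:,1],f[:,0],1);print('front line',d,'yaw',-d[0] and np.arctan(-d[0])*-1)
h=np.array([(292,97.5),(349,97.5)]);print(onplane(c,h,.2378+.041,s)*1000)
t=capture('top');pickle.dump(t,open('t2.pkl','wb'))
```

```text
[[693.4 284.6]
 [600.4 295.5]
 [689.4 237.4]
 [595.7 247.5]
 [688.  225.3]
 [594.5 235.5]
 [682.6 177.8]
 [588.6 187.7]]
93.7 -0.117
94.2 -0.107
94.1 -0.109
94.5 -0.105
front line [1.09090797e-01 5.68439929e+02] yaw 0.1086611050281723
[[607.5944134  148.0199649  278.8       ]
 [606.40384674 124.74504988 278.8       ]]
```

```bash
cat > corner.py <<'E'
from h import *
import sys
RY=-.108
u=np.array([np.cos(RY),np.sin(RY)]);v=np.array([-u[1],u[0]])
G2=np.array([595.7,247.5]);L=80.;OFF=.8
def tcp(depth,lat,th,L=L,OFF=OFF):
    """lead right corner: depth past fronts, lat to the right of row_2 inner face (mm); th extra yaw"""
    f=RY+th;U=np.array([np.cos(f),np.sin(f)]);r=np.array([U[1],-U[0]])
    C=G2+depth*u-lat*v;T=C-L*U-(12.25-OFF)*r;return T/1000,f
E
python3 - <<'E'
from corner import *
import pickle
t=pickle.load(open('t2.pkl','rb'));h=cv2.cvtColor(t['pixels'],cv2.COLOR_RGB2HSV)
m=((h[...,1]>150)&(h[...,2]>80)&((h[...,0]<6)|(h[...,0]>174))).astype(np.uint8)
for q in cv2.findContours(m,0,1)[0]:
    if cv2.contourArea(q)>150: print(cv2.boundingRect(q),onplane(t,cv2.boxPoints(cv2.minAreaRect(q)),.06)[:,:2].round(3).tolist())
T,f=tcp(-12,7,.524);print(T,f)
plan((*T,.10),f)
E
```

```text
(214, 234, 24, 24) [[0.457, 0.343], [0.457, 0.29], [0.405, 0.29], [0.405, 0.342]]
(250, 16, 64, 61) [[0.881, 0.273], [0.998, 0.219], [0.935, 0.103], [0.82, 0.158]]
[0.50521137 0.21997934] 0.41600000000000004
shift [-0.68, -2.01, 3.44] yaw -26.8 rows 3.2
```

move_arm(
  translation=[
    [-0.17,-0.5,0],
    [-0.34,-1.0,0.8],
    [-0.51,-1.5,1.6],
    [-0.68,-2.0,2.4],
    [-0.68,-2.0,3.4],
    [-0.68,-2.0,4.4],
    [-0.68,-2.0,5.0],
    [-0.68,-2.0,5.0],
  ],
  yaw=[-7,-14,-21,-26.8,-26.8,-26.8,-26.8,-26.8],
  gripper=[-1,-1,-1,-1,-1,-1,-1,-1],
)

```text
time_s: 6.0
tool_pos: [0.5037, 0.2179, 0.0348]
tcp_rot: [3.141, 0.006, 0.414]
wrist_force: [-0.1, -0.5, -0.6]
width: 0.0218
gripper_force: 79.7
```

Run:
```python
from corner import *
import pickle
s=telemetry.sense();c=capture('wrist');pickle.dump((s,c),open('w3.pkl','wb'));save(c,'w3.png')
print(s['tool_pos'],s['tcp_rot'],s['wrist_force'])
C=(G2-12*u-7*v)/1000
g=G2/1000;print(proj(c,[(*C,.07),(*g,.064),(*(g-.012*v),.064)],s))
```

```text
[0.50368313 0.2179423  0.03479663] [3.1408238  0.00626839 0.41395604] [-0.07838086 -0.46650656 -0.63354252]
[[348.10710039  90.1909513 ]
 [347.61996435  55.78940955]
 [371.33243167  70.84568147]]
```

View pics/w3.png

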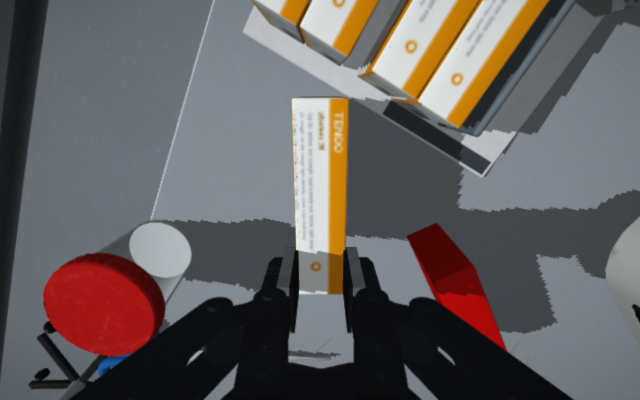

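```bash
cat > org.py <<'E'
from h import *
def org(c,s,z=.064,vmin=150,box=(0,0,640,400),eps=2.5):
    im=cv2.resize(c['pixels'],None,fx=4,fy=4,interpolation=cv2.INTER_CUBIC);h=cv2.cvtColor(im,cv2.COLOR_RGB2HSV)
    m=((h[...,1]>150)&(h[...,2]>vmin)&(h[...,0]>10)&(h[...,0]<26)).astype(np.uint8)
    k=np.zeros_like(m);k[box[1]*4:box[3]*4,box[0]*4:box[2]*4]=1;m*=k
    for q in cv2.findContours(m,0,1)[0]:
        if cv2.contourArea(q)<2500: continue
        p=cv2.approxPolyDP(q,eps*4,True)[:,0]/4.-.375
        print(p.round(1).tolist());print('   ',(onplane(c,p,z,s)[:,:2]*1000).round(1).tolist())
E
python3 - <<'E'
from org import *
import pickle
s,c=pickle.load(open('w3.pkl','rb'))
print('row');org(c,s,.064,150,(200,0,640,92),1.5)
print('held');org(c,s,s['tool_pos'][2]+.041,120,(280,92,360,250),1.5)
E
```

```text
row
[[547.6, -0.4], [527.4, -0.4], [465.1, 91.4], [483.9, 91.4]]
    [[648.0, 181.8], [644.6, 189.5], [603.6, 193.9], [607.0, 186.2]]
[[477.6, -0.4], [457.4, -0.4], [404.4, 84.4], [403.4, 89.9], [419.6, 90.9]]
    [[636.2, 208.1], [632.8, 215.7], [595.3, 219.8], [593.1, 219.2], [595.6, 212.4]]
[[411.4, -0.4], [409.4, -0.4], [365.1, 72.6], [372.1, 71.6], [372.1, 66.6]]
    [[625.2, 232.8], [624.8, 233.5], [592.7, 237.7], [594.3, 235.1], [596.1, 236.0]]
[[377.4, -0.4], [356.9, -0.4], [334.1, 42.1], [334.4, 47.4], [346.4, 55.1]]
    [[619.6, 245.4], [616.2, 253.0], [598.2, 255.0], [596.4, 254.0], [595.7, 248.1]]
[[307.1, -0.4], [286.9, -0.4], [280.9, 14.4], [295.4, 23.6]]
    [[608.1, 271.5], [604.8, 279.0], [598.9, 279.3], [598.1, 272.5]]
held
[[346.4, 97.6], [332.1, 98.4], [329.9, 100.4], [329.1, 249.4], [344.1, 249.4], [348.1, 102.6]]
    [[580.0, 241.7], [577.4, 246.9], [576.3, 247.4], [513.9, 219.7], [516.8, 213.2], [578.5, 240.2]]
```

move_arm(
  translation=[
    [0,0,0.1],
    [0,0,0.2],
    [0.07,0.04,0.22],
    [0.14,0.08,0.22],
    [0.21,0.12,0.22],
    [0.21,0.12,0.22],
    [0.21,0.12,0.22],
  ],
  yaw=[0,0,0,0,0,0,0],
  gripper=[-1,-1,-1,-1,-1,-1,-1],
)

```text
time_s: 6.75
tool_pos: [0.5157, 0.2196, 0.029]
tcp_rot: [-3.142, -0.0, 0.413]
wrist_force: [-0.8, 1.0, -0.7]
width: 0.0218
gripper_force: 79.7
```

```bash
cat > rel.py <<'E'
from corner import *
s=telemetry.sense();p=s['tool_pos'][:2]*1000;f=s['tcp_rot'][2]
U=np.array([np.cos(f),np.sin(f)]);r=np.array([U[1],-U[0]])
def ab(C): d=C-np.array([595.7,248.]);return (d@u).round(1),(-d@v).round(1)
t=p+79.7*U
print('t',round(s['time_s'],2),'z',(s['tool_pos'][2]*1000).round(1),'th',round(f-RY,3),'R corner depth,lat',ab(t+9.7*r),'L corner',ab(t-14.8*r),'F(u,v)',(s['wrist_force'][:2]@u).round(1),(s['wrist_force'][:2]@v).round(1),'Fz',s['wrist_force'][2].round(1),'Mz',s['wrist_torque'][2].round(2),'w',round(s['width']*1000,1))
E
python3 rel.py
```

```text
t 6.75 z 29.0 th 0.521 R corner depth,lat (np.float64(-2.5), np.float64(5.6)) L corner (np.float64(-14.7), np.float64(-15.6)) F(u,v) -0.9 0.9 Fz -0.7 Mz 0.02 w 21.8
```

move_arm(
  translation=[
    [-0.04,0.07,0.04],
    [-0.04,0.07,0.09],
    [0,0.1,0.09],
    [0.05,0.12,0.09],
    [0.1,0.15,0.09],
    [0.1,0.15,0.09],
    [0.1,0.15,0.09],
  ],
  yaw=[0,0,0,0,0,0,0],
  gripper=[-1,-1,-1,-1,-1,-1,-1],
)

```text
time_s: 7.45
tool_pos: [0.5217, 0.2158, 0.0253]
tcp_rot: [-3.142, -0.0, 0.413]
wrist_force: [0.6, 0.5, -1.4]
width: 0.0219
gripper_force: 79.7
```

```bash
python3 rel.py
```

```text
t 7.45 z 25.3 th 0.521 R corner depth,lat (np.float64(3.9), np.float64(8.8)) L corner (np.float64(-8.3), np.float64(-12.5)) F(u,v) 0.5 0.5 Fz -1.4 Mz 0.0 w 21.9
```

move_arm(
  translation=[
    [-0.02,0.035,0],
    [-0.04,0.07,0],
    [-0.06,0.105,0],
    [-0.08,0.14,0],
    [-0.1,0.175,0],
    [-0.125,0.215,0],
    [-0.125,0.215,0],
  ],
  yaw=[0,0,0,0,0,0,0],
  gripper=[-1,-1,-1,-1,-1,-1,-1],
)

```text
time_s: 8.15
tool_pos: [0.5204, 0.2058, 0.0253]
tcp_rot: [-3.141, -0.0, 0.413]
wrist_force: [-0.9, 0.9, -1.1]
width: 0.0214
gripper_force: 79.7
```

```bash
python3 rel.py
python3 - <<'E'
from org import *
s=telemetry.sense();c=capture('wrist');print('row');org(c,s,.064,150,(200,0,640,100),1.5);save(c,'w4.png')
E
```

```text
t 8.15 z 25.3 th 0.521 R corner depth,lat (np.float64(3.7), np.float64(18.8)) L corner (np.float64(-8.5), np.float64(-2.5)) F(u,v) -1.0 0.8 Fz -1.1 Mz 0.1 w 21.4
row
[[534.6, -0.4], [514.4, -0.4], [460.4, 99.4], [478.9, 99.4]]
    [[658.4, 178.3], [655.1, 185.5], [615.1, 185.3], [618.3, 178.2]]
[[464.9, -0.4], [444.6, -0.4], [396.1, 99.4], [414.9, 99.4]]
    [[647.3, 202.9], [644.2, 210.0], [604.3, 209.9], [607.4, 202.7]]
[[398.9, -0.4], [394.1, 1.6], [350.1, 98.9], [354.4, 98.9]]
    [[637.1, 226.0], [635.7, 227.3], [596.7, 227.5], [597.4, 225.9]]
[[345.9, -0.4], [324.1, -0.4], [290.4, 66.1], [290.4, 71.6], [304.9, 78.6]]
    [[628.9, 244.5], [625.6, 252.1], [598.5, 255.1], [596.6, 254.3], [596.5, 247.9]]
[[271.6, -0.4], [250.1, -0.4], [234.6, 34.1], [234.4, 39.9], [249.6, 48.1]]
    [[617.6, 270.5], [614.3, 278.0], [600.7, 279.6], [598.7, 279.0], [598.2, 272.4]]
```

```bash
cat > go.py <<'E'
import sys
from corner import *
import corner; corner.G2=np.array([595.7,248.])
s=telemetry.sense()
for a in sys.argv[1:]:
    d,l,th=map(float,a.split(','));T,f=tcp(d,l,th,79.7,12.25-9.7);plan((*T,.0245),f,s)
E
python3 go.py 4,23,.52 4,27,.52 4,27,.3 5,27,.15 6,27,0
```

```text
shift [-0.05, 0.1, 0.02] yaw 0.1 rows 0.1
shift [-0.09, 0.18, 0.02] yaw 0.1 rows 0.2
shift [0.01, -0.25, 0.02] yaw 12.7 rows 1.5
shift [0.15, -0.51, 0.02] yaw 21.3 rows 2.5
shift [0.33, -0.75, 0.02] yaw 29.8 rows 3.5
```

move_arm(
  translation=[
    [-0.03,0.06,0.02],
    [-0.06,0.12,0.02],
    [-0.09,0.18,0.02],
    [-0.04,-0.03,0.02],
    [0.01,-0.25,0.02],
    [0.08,-0.38,0.02],
    [0.15,-0.51,0.02],
    [0.15,-0.51,0.02],
  ],
  yaw=[0,0,0,6.3,12.7,17,21.3,21.3],
  gripper=[-1,-1,-1,-1,-1,-1,-1,-1],
)

```text
time_s: 9.0
tool_pos: [0.5181, 0.2269, 0.0245]
tcp_rot: [3.141, -0.0, 0.04]
wrist_force: [0.2, 0.4, -1.1]
width: 0.0215
gripper_force: 79.7
```

```bash
python3 rel.py; python3 go.py 5,27,.08 6,27,0;python3 - <<'E'
from org import *
s=telemetry.sense();c=capture('wrist');print('row');org(c,s,.064,150,(150,0,640,100),1.5);save(c,'w5.png')
E
```

```text
t 9.0 z 24.5 th 0.148 R corner depth,lat (np.float64(5.4), np.float64(27.2)) L corner (np.float64(1.8), np.float64(3.0)) F(u,v) 0.1 0.4 Fz -1.1 Mz -0.02 w 21.5
shift [0.01, -0.14, 0.0] yaw 3.9 rows 0.5
shift [0.07, -0.29, 0.0] yaw 8.5 rows 1.0
row
[[481.1, -0.4], [462.6, 0.1], [454.9, 99.4], [471.9, 99.4]]
    [[634.9, 171.4], [634.3, 178.4], [598.2, 175.2], [598.5, 168.1]]
[[395.4, -0.4], [395.6, 99.4], [412.6, 99.4], [414.1, -0.4]]
    [[633.4, 204.0], [597.2, 199.9], [597.5, 192.8], [633.7, 196.9]]
[[348.4, -0.4], [351.6, 79.1], [356.6, 99.4], [353.1, -0.4], [349.6, -0.4], [349.1, 5.4]]
    [[632.6, 221.9], [604.3, 218.7], [596.5, 216.0], [632.7, 220.1], [632.6, 221.4], [630.7, 221.4]]
[[289.6, -0.4], [270.6, 0.4], [262.4, 89.9], [264.1, 95.4], [279.9, 96.9]]
    [[631.7, 244.1], [631.2, 251.3], [598.8, 255.0], [596.6, 254.3], [596.3, 247.8]]
[[205.4, -0.4], [202.6, 86.6], [219.9, 90.4], [224.1, -0.4]]
    [[630.6, 276.1], [599.1, 279.5], [597.9, 272.5], [630.9, 269.0]]
```

move_arm(
  translation=[
    [0.01,-0.14,0],
    [0.04,-0.22,0],
    [0.07,-0.29,0],
    [0.07,-0.29,0],
  ],
  yaw=[3.9,6.2,8.5,8.5],
  gripper=[-1,-1,-1,-1],
)

```text
time_s: 9.45
tool_pos: [0.5204, 0.238, 0.0245]
tcp_rot: [3.141, -0.0, -0.106]
wrist_force: [-0.5, 0.4, -0.7]
width: 0.0219
gripper_force: 79.7
```

```bash
python3 rel.py; python3 go.py 22,26.3,0
```

```text
t 9.45 z 24.5 th 0.002 R corner depth,lat (np.float64(5.9), np.float64(27.6)) L corner (np.float64(5.9), np.float64(3.1)) F(u,v) -0.5 0.3 Fz -0.7 Mz 0.03 w 21.9
shift [0.4, -0.04, -0.0] yaw 0.1 rows 0.3
```

move_arm(
  translation=[
    [0.06,-0.01,0],
    [0.12,-0.02,0],
    [0.18,-0.02,0],
    [0.24,-0.03,0],
    [0.3,-0.03,0],
    [0.36,-0.04,0],
    [0.4,-0.04,0],
    [0.4,-0.04,0],
  ],
  yaw=[0,0,0,0,0,0,0,0],
  gripper=[-1,-1,-1,-1,-1,-1,-1,-1],
)

```text
time_s: 10.25
tool_pos: [0.5365, 0.2384, 0.0245]
tcp_rot: [-3.142, -0.0, -0.107]
wrist_force: [-0.3, -0.1, -0.4]
width: 0.0215
gripper_force: 79.7
```

```bash
python3 rel.py; python3 go.py 40,26.3,0
```

```text
t 10.25 z 24.5 th 0.001 R corner depth,lat (np.float64(21.9), np.float64(25.5)) L corner (np.float64(21.8), np.float64(1.0)) F(u,v) -0.3 -0.2 Fz -0.4 Mz 0.02 w 21.5
shift [0.45, 0.02, -0.0] yaw 0.0 rows 0.4
```

move_arm(
  translation=[
    [0.06,0.01,0],
    [0.12,0.02,0],
    [0.18,0.02,0],
    [0.24,0.02,0],
    [0.3,0.02,0],
    [0.36,0.02,0],
    [0.42,0.02,0],
    [0.45,0.02,0],
  ],
  yaw=[0,0,0,0,0,0,0,0],
  gripper=[-1,-1,-1,-1,-1,-1,-1,-1],
)

```text
time_s: 11.05
tool_pos: [0.5544, 0.2354, 0.0245]
tcp_rot: [3.141, -0.0, -0.108]
wrist_force: [0.0, 1.7, -1.2]
width: 0.0217
gripper_force: 79.7
```

```bash
python3 rel.py; python3 go.py 58,26.,0;python3 - <<'E'
from org import *
s=telemetry.sense();c=capture('wrist');print('row');org(c,s,.064,150,(150,0,640,160),1.5);save(c,'w6.png')
E
```

```text
t 11.05 z 24.5 th 0.0 R corner depth,lat (np.float64(40.0), np.float64(26.7)) L corner (np.float64(40.0), np.float64(2.2)) F(u,v) -0.1 1.7 Fz -1.2 Mz 0.06 w 21.7
shift [0.45, -0.02, -0.0] yaw 0.0 rows 0.4
row
[[330.4, 98.6], [329.4, 159.4], [345.9, 159.4], [346.6, 99.4]]
    [[631.7, 223.6], [606.4, 226.6], [605.6, 219.4], [630.7, 217.0]]
[[449.1, -0.4], [447.6, 159.4], [460.9, 159.4], [460.9, 155.9], [463.9, 153.9], [467.6, -0.4], [457.4, -0.4], [461.1, 1.9], [459.9, 3.9], [456.1, 3.1], [453.9, -0.4]]
    [[662.8, 175.2], [600.8, 174.8], [600.2, 169.0], [601.7, 169.0], [602.5, 167.7], [662.1, 168.2], [662.5, 172.1], [661.6, 170.6], [660.9, 171.1], [661.3, 172.5], [662.6, 173.4]]
[[402.9, -0.4], [392.6, -0.4], [396.6, 1.6], [394.9, 3.6], [389.1, -0.4], [384.4, -0.4], [391.6, 157.4], [407.6, 152.4]]
    [[664.6, 192.7], [665.0, 196.6], [664.2, 195.1], [663.6, 195.8], [665.1, 197.9], [665.3, 199.7], [604.3, 199.3], [605.8, 192.3]]
[[258.4, -0.4], [266.9, 159.4], [282.9, 159.4], [276.9, -0.4], [271.9, -0.4], [271.6, 2.4], [271.1, -0.4], [266.4, -0.4], [266.4, 2.9], [270.4, 4.4], [269.4, 6.1], [264.4, 4.1], [262.9, -0.4]]
    [[670.5, 247.2], [609.4, 253.9], [608.6, 246.9], [669.7, 240.2], [669.9, 242.1], [669.0, 242.3], [670.0, 242.4], [670.2, 244.2], [669.1, 244.3], [668.4, 242.9], [667.9, 243.4], [668.8, 245.2], [670.3, 245.5]]
[[193.9, -0.4], [211.1, 159.4], [227.1, 159.4], [211.9, -0.4], [202.1, 1.1], [202.1, 5.4], [205.6, 6.1], [205.4, 8.6], [199.4, 5.6], [199.1, -0.4]]
    [[673.3, 271.6], [612.0, 278.3], [611.3, 271.3], [672.5, 264.7], [672.4, 268.5], [671.0, 268.9], [670.6, 267.6], [669.8, 267.9], [671.1, 269.9], [673.1, 269.6]]
```

move_arm(
  translation=[
    [0.06,-0.02,0],
    [0.12,-0.02,0],
    [0.18,-0.02,0],
    [0.24,-0.02,0],
    [0.3,-0.02,0],
    [0.36,-0.02,0],
    [0.42,-0.02,0],
    [0.45,-0.02,0],
  ],
  yaw=[0,0,0,0,0,0,0,0],
  gripper=[-1,-1,-1,-1,-1,-1,-1,-1],
)

```text
time_s: 11.9
tool_pos: [0.5723, 0.2346, 0.0245]
tcp_rot: [3.142, -0.0, -0.107]
wrist_force: [-0.2, 0.4, -0.6]
width: 0.0214
gripper_force: 79.7
```

```bash
python3 rel.py; python3 go.py 62,25.7,0;python3 - <<'E'
from org import *
s=telemetry.sense();c=capture('wrist');print('row');org(c,s,.064,150,(150,60,480,300),3);save(c,'w7.png')
E
```

```text
t 11.9 z 24.5 th 0.001 R corner depth,lat (np.float64(57.9), np.float64(25.5)) L corner (np.float64(57.9), np.float64(1.0)) F(u,v) -0.3 0.3 Fz -0.6 Mz 0.04 w 21.4
shift [0.1, 0.0, 0.0] yaw 0.0 rows 0.1
row
[[341.6, 273.6], [328.9, 277.6], [329.1, 293.1], [341.9, 293.4]]
    [[566.1, 225.4], [564.4, 232.0], [555.3, 232.8], [554.4, 226.3]]
[[346.1, 99.1], [329.9, 100.1], [329.4, 201.9], [345.1, 186.9]]
    [[648.7, 216.4], [649.0, 223.1], [604.5, 227.8], [610.9, 220.0]]
[[467.1, 59.6], [449.6, 59.6], [446.9, 163.4], [458.4, 160.1], [462.9, 153.9]]
    [[658.7, 166.9], [659.4, 173.9], [616.9, 174.3], [617.8, 169.3], [620.4, 167.4]]
[[405.9, 59.6], [388.1, 59.6], [390.9, 156.4], [406.9, 152.1]]
    [[661.2, 191.4], [662.0, 198.4], [622.7, 198.9], [623.8, 191.8]]
[[264.4, 59.6], [274.4, 223.6], [287.1, 223.4], [281.9, 59.6]]
    [[667.3, 247.6], [596.5, 254.6], [596.0, 248.6], [666.5, 240.6]]
[[203.1, 59.6], [220.4, 221.6], [235.9, 224.9], [220.6, 59.6]]
    [[670.0, 272.0], [600.2, 279.7], [597.8, 272.8], [669.2, 265.0]]
```

View pics/w7.png

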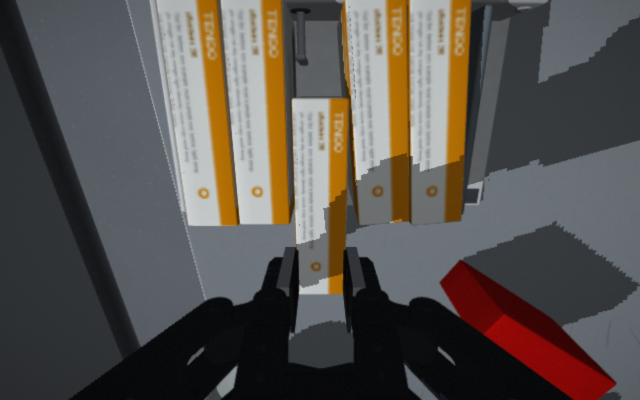

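move_arm(
  translation=[
    [0.05,0,0],
    [0.1,0,0],
    [0.1,0,0.03],
    [0.1,0,0.03],
    [0.1,0,0.03],
    [0.1,0,0.03],
    [0.1,0,0.03],
  ],
  yaw=[0,0,0,0,0,0,0],
  gripper=[-1,-1,-1,-0.3,0,0,0],
)

```text
time_s: 12.65
tool_pos: [0.576, 0.2342, 0.0234]
tcp_rot: [3.142, -0.0, -0.107]
wrist_force: [0.1, 0.1, -1.4]
width: 0.0423
gripper_force: 0.0
```

```bash
python3 rel.py
python3 - <<'E'
from corner import *
s=telemetry.sense();c=capture('wrist');save(c,'w8.png')
im=c['pixels'];g=im[20:110,285:322].mean(2).astype(int)
print(im[20:110,298:306].mean(2).mean(1).astype(int).tolist())
for r in(50,55,60,65,70,75): print(r,[round(float(x),1) for p in [onplane(c,[(302,r)],.044,s)[0,:2]*1000-[595.7,248]] for x in (p@u,-p@v)])
E
```

```text
t 12.65 z 23.4 th 0.001 R corner depth,lat (np.float64(61.6), np.float64(25.5)) L corner (np.float64(61.6), np.float64(1.0)) F(u,v) 0.1 0.1 Fz -1.4 Mz 0.02 w 42.3
[52, 57, 60, 61, 61, 62, 61, 62, 65, 66, 67, 67, 67, 67, 67, 67, 67, 67, 67, 67, 67, 66, 66, 65, 66, 66, 66, 66, 66, 66, 66, 67, 67, 66, 66, 65, 65, 65, 65, 66, 66, 63, 68, 74, 73, 68, 63, 56, 45, 41, 43, 53, 77, 91, 94, 94, 94, 95, 95, 95, 96, 96, 96, 96, 96, 96, 96, 96, 96, 96, 95, 95, 95, 95, 95, 89, 73, 80, 126, 170, 187, 193, 194, 193, 192, 192, 192, 192, 192, 192]
50 [80.5, 6.7]
55 [78.4, 6.7]
60 [76.4, 6.7]
65 [74.2, 6.6]
70 [72.1, 6.6]
75 [70.0, 6.5]
```

move_arm(
  translation=[
    [-0.3,0,0],
    [-0.7,0,0],
    [-1.1,0,0],
    [-1.4,0,0],
    [-1.4,0,0.2],
    [-1.4,0,0.24],
    [-1.4,0,0.24],
    [-1.4,0,0.24],
  ],
  yaw=[0,0,0,0,0,0,0,0],
  gripper=[0,0,0,-1,-1,-1,-1,-1],
)

```text
time_s: 13.5
tool_pos: [0.5209, 0.24, 0.0135]
tcp_rot: [3.141, -0.0, -0.108]
wrist_force: [-0.8, 0.7, -0.3]
width: 0.0003
gripper_force: 0.0
```

```bash
python3 rel.py
python3 - <<'E'
from org import *
s=telemetry.sense();print(s['tool_pos'],s['wrist_force']);c=capture('wrist');save(c,'w9.png');org(c,s,.064,140,(0,0,640,300),3)
E
```

```text
t 13.5 z 13.5 th 0.0 R corner depth,lat (np.float64(6.2), np.float64(25.7)) L corner (np.float64(6.2), np.float64(1.2)) F(u,v) -0.9 0.6 Fz -0.3 Mz -0.01 w 0.3
[0.52092427 0.23998152 0.0135007 ] [-0.82077436  0.73807397 -0.28765966]
[[497.6, -0.4], [477.1, -0.4], [472.9, 108.9], [490.1, 106.1]]
    [[625.4, 167.0], [626.1, 174.2], [588.9, 174.2], [589.2, 167.6]]
[[407.1, -0.4], [407.9, 107.9], [430.4, 113.1], [431.6, -0.4], [427.4, 106.4], [427.6, -0.4]]
    [[628.6, 198.6], [591.9, 199.2], [589.0, 190.6], [627.7, 190.1], [591.7, 191.7], [627.8, 191.5]]
[[330.9, -0.4], [330.1, 193.9], [343.1, 195.4], [342.4, 188.4], [347.9, 184.9], [351.6, -0.4]]
    [[631.4, 225.0], [560.6, 232.4], [559.3, 227.0], [562.4, 227.1], [563.7, 224.7], [630.6, 217.8]]
[[255.6, -0.4], [261.9, 110.4], [280.4, 111.4], [276.4, 0.6]]
    [[634.3, 251.1], [597.1, 255.2], [595.9, 248.1], [633.2, 244.0]]
[[185.6, -0.4], [198.4, 111.6], [217.1, 113.1], [205.9, -0.4]]
    [[637.1, 275.5], [599.4, 279.7], [598.0, 272.6], [636.3, 268.4]]
```

move_arm(
  translation=[
    [0.15,0,0],
    [0.3,0,0],
    [0.45,0,0],
    [0.55,0,0],
    [0.6,0,0],
    [0.65,0,0],
    [0.7,0,0],
    [0.7,0,0],
  ],
  yaw=[0,0,0,0,0,0,0,0],
  gripper=[-1,-1,-1,-1,-1,-1,-1,-1],
)

```text
time_s: 14.35
tool_pos: [0.5483, 0.2372, 0.0137]
tcp_rot: [-3.142, -0.0, -0.107]
wrist_force: [0.3, -0.3, -0.2]
width: 0.0001
gripper_force: 0.0
```

move_arm(
  translation=[
    [0.03,0,0],
    [0.06,0,0],
    [0.09,0,0],
    [0.1,0,0],
    [0.1,0,0],
  ],
  yaw=[0,0,0,0,0],
  gripper=[-1,-1,-1,-1,-1],
)

```text
time_s: 14.85
tool_pos: [0.5522, 0.2367, 0.0137]
tcp_rot: [3.142, -0.0, -0.107]
wrist_force: [0.3, -0.4, 0.7]
width: 0.0001
gripper_force: 0.0
```

move_arm(
  translation=[
    [0.03,0,0],
    [0.06,0,0],
    [0.09,0,0],
    [0.1,0,0],
    [0.1,0,0],
  ],
  yaw=[0,0,0,0,0],
  gripper=[-1,-1,-1,-1,-1],
)

```text
time_s: 15.35
tool_pos: [0.5562, 0.2363, 0.0137]
tcp_rot: [-3.142, -0.0, -0.107]
wrist_force: [0.9, -0.1, -0.3]
width: -0.0001
gripper_force: 0.0
```

```bash
python3 rel.py
python3 - <<'E'
from org import *
s=telemetry.sense();c=capture('wrist');save(c,'w10.png');org(c,s,.064,140,(290,0,440,300),3)
E
```

```text
t 15.35 z 13.7 th 0.001 R corner depth,lat (np.float64(41.7), np.float64(25.5)) L corner (np.float64(41.7), np.float64(1.0)) F(u,v) 0.9 0.0 Fz -0.3 Mz 0.06 w -0.1
[[346.4, 24.9], [329.4, 27.4], [330.1, 214.4], [336.1, 212.1], [335.4, 203.9], [341.1, 202.1], [341.4, 192.9], [346.9, 190.9]]
    [[658.3, 216.7], [658.1, 222.8], [586.6, 229.6], [587.3, 227.0], [591.1, 227.0], [591.6, 224.5], [595.7, 224.0], [596.4, 221.6]]
[[418.4, -0.4], [398.1, -0.4], [400.6, 190.4], [417.9, 184.9]]
    [[663.5, 191.0], [664.3, 198.1], [594.2, 199.3], [595.8, 192.0]]
```

move_arm(
  translation=[
    [0.03,0,0],
    [0.06,0,0],
    [0.09,0,0],
    [0.1,0,0],
  ],
  yaw=[0,0,0,0],
  gripper=[-1,-1,-1,-1],
)

```text
time_s: 15.8
tool_pos: [0.5603, 0.2359, 0.0137]
tcp_rot: [3.142, -0.0, -0.107]
wrist_force: [-0.4, 0.9, 0.1]
width: 0.0
gripper_force: 0.1
```

move_arm(
  translation=[
    [0.02,0,0],
    [0.04,0,0],
    [0.05,0,0],
  ],
  yaw=[0,0,0],
  gripper=[-1,-1,-1],
)

```text
time_s: 16.1
tool_pos: [0.5621, 0.2357, 0.0137]
tcp_rot: [3.142, -0.0, -0.107]
wrist_force: [-0.7, 0.2, -0.4]
width: -0.0002
gripper_force: 0.1
```

```bash
python3 rel.py
python3 - <<'E'
from org import *
s=telemetry.sense();c=capture('wrist');save(c,'w11.png');org(c,s,.064,140,(290,0,440,300),3)
E
```

```text
t 16.1 z 13.7 th 0.001 R corner depth,lat (np.float64(47.7), np.float64(25.5)) L corner (np.float64(47.7), np.float64(1.0)) F(u,v) -0.7 0.1 Fz -0.4 Mz 0.02 w -0.2
[[346.9, 24.9], [328.1, 26.1], [329.9, 214.4], [346.9, 185.9]]
    [[664.2, 215.9], [664.5, 222.6], [592.5, 229.1], [604.5, 220.8]]
[[396.9, -0.4], [399.4, 190.4], [408.6, 187.1], [412.9, 191.1], [416.6, 183.4], [416.9, 0.6], [411.4, -0.4], [411.1, 4.1], [406.4, 0.4], [410.6, 8.1], [405.9, 12.6], [410.1, 18.4], [406.6, 20.1], [402.1, 15.9], [402.9, -0.4]]
    [[670.2, 197.9], [600.1, 199.1], [601.1, 195.2], [599.2, 193.5], [602.4, 191.9], [669.2, 190.9], [669.7, 192.8], [668.3, 192.9], [669.7, 194.6], [667.1, 193.1], [665.9, 194.8], [663.9, 193.4], [663.5, 194.6], [665.0, 196.2], [670.0, 195.8]]
```

move_arm(
  translation=[
    [0.02,0,0],
    [0.03,0,0],
    [0.03,0,0],
  ],
  yaw=[0,0,0],
  gripper=[-1,-1,-1],
)

```text
time_s: 16.45
tool_pos: [0.5631, 0.2356, 0.0137]
tcp_rot: [3.141, 0.0, -0.107]
wrist_force: [-1.6, -0.4, 0.6]
width: 0.0002
gripper_force: 0.4
```

move_arm(
  translation=[
    [0.02,0,0],
    [0.03,0,0],
    [0.03,0,0],
  ],
  yaw=[0,0,0],
  gripper=[-1,-1,-1],
)

```text
time_s: 16.75
tool_pos: [0.5632, 0.2356, 0.0135]
tcp_rot: [3.141, 0.002, -0.107]
wrist_force: [-5.7, -0.3, 3.5]
width: -0.0003
gripper_force: 2.6
```

move_arm(
  translation=[
    [0.02,0,0],
    [0.03,0,0],
    [0.03,0,0],
  ],
  yaw=[0,0,0],
  gripper=[-1,-1,-1],
)

```text
time_s: 17.05
tool_pos: [0.5632, 0.2357, 0.0134]
tcp_rot: [3.141, 0.004, -0.106]
wrist_force: [-8.4, 0.2, 4.0]
width: 0.0001
gripper_force: 4.4
```

move_arm(
  translation=[
    [0.02,0,0],
    [0.03,0,0],
    [0.03,0,0],
  ],
  yaw=[0,0,0],
  gripper=[-1,-1,-1],
)

```text
time_s: 17.35
tool_pos: [0.564, 0.2357, 0.0134]
tcp_rot: [3.141, 0.004, -0.106]
wrist_force: [-9.4, 0.7, 5.0]
width: 0.0001
gripper_force: 5.0
```

Tab contact at x≈0.5632; it now gives way. Go on to about x = 0.5662.

move_arm(
  translation=[
    [0.02,0,0],
    [0.03,0,0],
    [0.03,0,0],
  ],
  yaw=[0,0,0],
  gripper=[-1,-1,-1],
)

```text
time_s: 17.65
tool_pos: [0.5651, 0.2355, 0.0133]
tcp_rot: [3.14, 0.004, -0.106]
wrist_force: [-10.2, 0.6, 5.3]
width: 0.0
gripper_force: 5.0
```

move_arm(
  translation=[
    [0.02,0,0],
    [0.03,0,0],
    [0.03,0,0],
  ],
  yaw=[0,0,0],
  gripper=[-1,-1,-1],
)

```text
time_s: 17.95
tool_pos: [0.5663, 0.2354, 0.0133]
tcp_rot: [3.141, 0.004, -0.106]
wrist_force: [-9.6, 0.4, 5.3]
width: 0.0001
gripper_force: 5.0
```

move_arm(
  translation=[
    [-0.1,0,0],
    [-0.4,0,0],
    [-0.9,0,0],
    [-1.3,0,0],
    [-1.3,0,0],
    [-1.3,0,0],
  ],
  yaw=[0,0,0,0,0,0],
  gripper=[-1,-1,-1,-1,-1,-1],
)

```text
time_s: 18.55
tool_pos: [0.5179, 0.2406, 0.014]
tcp_rot: [-3.141, -0.001, -0.107]
wrist_force: [0.8, 0.4, 0.3]
width: 0.0002
gripper_force: 0.0
```

Run:
```python
from corner import *
from org import *
s=telemetry.sense();print(s['tool_pos']);c=capture('wrist');save(c,'w12.png');org(c,s,.064,140,(0,0,640,300),3)
cv2.imwrite('pics/last.png',np.array(c['pixels'])[:,:,::-1])
```

```text
[0.51785779 0.24055388 0.01401318]
[[498.6, -0.4], [478.4, 0.6], [473.9, 100.4], [491.6, 98.4]]
    [[622.4, 167.0], [622.8, 174.1], [589.0, 174.3], [589.0, 167.5]]
[[408.9, -0.4], [409.1, 99.9], [427.1, 99.6], [416.9, 101.9], [431.4, 104.6], [433.1, -0.4], [428.4, 98.9], [429.1, -0.4]]
    [[625.6, 198.5], [591.7, 199.2], [591.1, 192.3], [590.7, 196.2], [589.1, 190.6], [624.7, 190.0], [591.3, 191.8], [624.8, 191.4]]
[[330.9, -0.4], [332.4, 150.1], [349.1, 150.1], [351.1, -0.4]]
    [[628.5, 225.7], [575.6, 230.3], [574.9, 223.6], [627.7, 218.6]]
[[257.1, -0.4], [262.4, 100.9], [281.1, 102.6], [277.6, -0.4]]
    [[631.3, 251.4], [597.4, 255.1], [596.0, 248.1], [630.5, 244.2]]
[[187.1, -0.4], [199.1, 103.9], [217.6, 104.6], [207.9, -0.1]]
    [[634.1, 275.9], [599.0, 279.6], [597.9, 272.5], [633.2, 268.6]]
```

View pics/last.png

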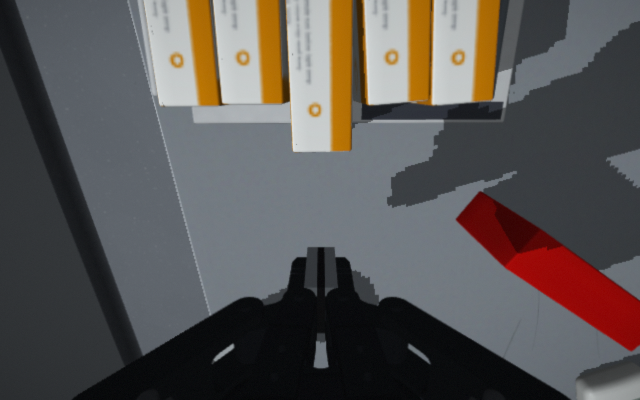

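```bash
python3 -c "
from cell import workorder
print(workorder.finish_job())"
```

```text
the job is handed in; nothing more can be done
None
```

I put the carton in the gap between row_2 and row_3, pushed it until the stop tab gave way by about 3 mm, let go and handed the job in at about 19 s; the last picture showed nothing tipped, but the hand-in returned no verdict.

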